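# Tip the stove pan over the plate's edge, face down against the rail

### The job

Push the loose square stove pan along the table against the front edge of the raised black work plate, and keep pushing until it tips up on that edge and flips over onto the plate, open side down. Then push it across the plate until it lies flush against the aluminium rail. Only push it with the fingers, never pick it up, and leave the screwdriver, the burner head and the brass valve where they are.

Things in the scene. Friction and masses are not known exactly. Their poses are not given: they have to be found in the camera images.
- plate: Fixed work plate: black rubber slab 150 (x) x 240 (y) x 8 mm high, a yellow line along its front edge and an aluminium rail along its back. Origin on the table under the middle of the front edge, the upright 8 mm face that the pan is pushed against. x points from the front edge to the rail, y along the edge, z up.
- rail_face (a point): Middle of the rail's face that looks to the front edge, at slab height, 125 mm from the front edge. The rail is 15 mm thick, 240 mm long and 20 mm higher than the slab.
- pan: Loose square steel pan 80 x 80 x 16 mm, about 0.12 kg, with an upright rim all round, 3 mm thick, flat outside; teal inside, bare steel outside. Starts open side up on the table before the plate's front edge, turned up to 0.35 rad. Origin: centre of the outside of its floor; x, y along the sides, z to the open side. Flipped on the plate, its origin is 24 mm above the table.
- pan_center (a point): Centre of the pan, half-way up its height, 8 mm from its underside. The rim is 8 mm higher than the plate's edge: a push on it above the edge, the fingers rising along with the near side, turns the pan about that edge.
- pan_edge0 (a point): point on the pan's outside floor at the middle of its +x side, 40 mm from the centre
- pan_edge1 (a point): point on the pan's outside floor at the middle of its +y side, 40 mm from the centre
- pan_edge2 (a point): point on the pan's outside floor at the middle of its -x side, 40 mm from the centre
- pan_edge3 (a point): point on the pan's outside floor at the middle of its -y side, 40 mm from the centre
- driver: Bystander: screwdriver with teal handle, 200 mm long, lying along its own x. Origin under its middle.
- burner: Bystander: steel burner head with a brass top, 80 mm across, 60 mm high, standing behind the rail. Origin at the centre of its foot.
- valve: Bystander: small brass valve standing upright, 28 mm across with a steel spout reaching 34 mm to its +x, 38 mm high. Origin at the centre of its foot.
There are look-alikes about, which are no part of the job. There is more than one size of the pan; the job needs the largest.

How it is judged:
On the way:
1. the pan stands tipped up (more than 0.8 rad) on the plate's front edge (angle between pan's own z axis and vertical between 0.8 and 2.4 rad and x of pan_center in the frame of plate between -0.06 and 0.07 m), for 0.05 s.
At the end, for the whole second after the job is handed in: The pan lies at rest open side down on the plate (within 0.09 rad of flat, wholly on the plate's width), one side flush to the rail: within 5 mm and 0.08 rad (angle between pan's own z axis and vertical above 3.05 rad and height (world z) of pan between 0.021 and 0.027 m and x of pan_center in the frame of plate between 0.08 and 0.089 m and y of pan_center in the frame of plate between -0.08 and 0.08 m and (angle between the x axis of pan and the x axis of plate, either way round below 0.08 rad or angle between the y axis of pan and the x axis of plate, either way round below 0.08 rad) and linear speed of pan below 0.01 m/s); the robot touches nothing.
It fails at once if the pan is picked up: all four sides of its floor more than 38 mm above the table (height (world z) of each of pan_edge0, pan_edge1, pan_edge2, pan_edge3 above 0.038 m).
It fails at once if the pan is picked up before it is over the plate: all four sides of its floor more than 22 mm above the table (x of pan_center in the frame of plate below -0.02 m and height (world z) of each of pan_edge0, pan_edge1, pan_edge2, pan_edge3 above 0.022 m).
It fails at once if the pan is turned over somewhere other than at the plate's front edge (angle between pan's own z axis and vertical between 0.5 and 2.6 rad and (x of pan_center in the frame of plate below -0.065 m or x of pan_center in the frame of plate above 0.085 m)).
It fails at once if the screwdriver, the burner head or the valve is moved more than 15 mm (distance of any of driver, burner, valve from where it was at the start of the episode above 0.015 m).
It also fails if it takes over 64 s, if anything falls off the work surface, if the arm or the gripper's body presses on something with over 40 N, if the wrist force passes 120 N, or if a joint passes its speed limit or range.

### The arm

A 7-joint arm with a two-finger parallel gripper is mounted at the origin on the work surface. World frame = base frame: x ahead of the robot, y to its left, z up, the work surface at z = 0. Lengths are in m, angles in rad, forces in N, time in s.
With the tool pointing down it reaches from about 0.425 to 0.95 m from the base axis. Payload 4.7 kg.
Tool frame: the origin (TCP) lies on the centre line of the jaws, within the pads' length; the fingertips stand robot.nose_length ahead of it and the grasp point (between the pads) lies 8 mm behind it (robot.nose_length is the distance from the TCP to the fingertips, in m); z points along the fingers, x is the direction in which the jaws open and shut, and the axes are right-handed (so a half turn about z gives the same grasp; the last joint's range is limited). The gripper opens to 85 mm and grips with 20 to 120 N. Pads are 22 mm wide; open, the fingers measure 114 mm over their backs; the gripper's body (76 mm by 85 mm) begins 54 mm behind the grasp point. The pads swing forward as they close: fully open they stand 13 mm farther back than shut.
Start: joints at [-1.277, 0.469, -0.049, 1.532, 0.024, 1.141, -0.082], TCP at [0.214, 0.64, 0.242] pointing down, gripper open.
Joint ranges: [-2.59, 2.59], [-0.33, 1.99], [-1.39, 1.29], [0.1, 2.45], [-1.04, 4.18], [0.21, 1.99], [-2.66, 2.66]. Speed limits (rad/s): [2.57, 2.57, 3.14, 3.14, 3.14, 3.14, 3.14].

### API

Orientations are given as [roll, pitch, yaw] about the fixed x, y, z axes, in that order (R = Rz(yaw) Ry(pitch) Rx(roll)).
In Python, from plant import robot gives the robot as it stands. Calls block until the motion is done:
- robot.goto(position, orientation): joint-space move of the TCP to a pose.
- robot.move_straight(position, vel=0.15, attitude=None, contact_N=None): straight line of the TCP; attitude=None keeps the orientation; vel is the mean speed in m/s. With contact_N (N) it stops when the force on the tool has changed by that much, and returns True; else False.
- robot.move_joints(angles): joint-space move.
- robot.grip(opening, strength=None): opening from 0.0 (shut) to 1.0 (fully open); strength is the grip in N (None keeps the last); returns when the fingers have stopped.
- robot.sleep(seconds).
- robot.inverse_kinematics(position, orientation): joint angles nearest the present ones, or None.
- robot.sense(): the state.
- robot.grab_frame(name): name is "side" or "top"; returns a dict with "image" (400x640x3 uint8, red, green, blue), "range_z" (400x640 float32, m along the optical axis (not along the pixel's ray), 0 where there is no reading), "fx", "fy", "cx", "cy" (pixels), "dist_coeffs" ([k1, k2, p1, p2, k3] as OpenCV has them; the pictures are not rectified), "R" (3x3) and "t" (3): a world point X has camera coordinates R X + t. Camera axes: x right, y down, z forward; pixel columns grow to the right and rows downward; lengths in m; the calibration is good to about 2 mm. A picture is of the moment at which its call begins.
A pose or a line that the arm cannot do raises robot.IKError and nothing moves.
- robot.close_job(): hands the job in, once; it reports no verdict.
The state is a dict: "t": time; "joint_pos": joint angles; "joint_velocities": joint speeds; "effort": joint torques, N m; "tcp_pos": TCP position; "tcp_rot": TCP orientation; "wrist_force": force on the tool from outside, world axes, zero at the start; "torque": the same for the moment, N m; "opening": opening from 0.0 (shut) to 1.0 (fully open).
Only numpy, scipy, OpenCV 4.12 (cv2) and the standard library are available. Lean on these libraries where they do the work, as an engineer would, in place of code of your own. Each camera call takes 0.05 s, during which the arm holds its last target. There are 200 camera calls.

## Working session

There is one attempt and no reset: what is moved stays moved. The work goes in short steps, each a Python script; the robot and the scene stay as the last script left them, time stands still between calls to the robot, and variables do not carry over. Pictures are saved under pics/ and viewed, about 8 in all and at most 12, crops included, and the job is handed in when it is done.

```bash
mkdir -p pics; ls; cat > h.py <<'E'
import numpy as np, cv2
from plant import robot
def snap(cam,name=None):
    f=robot.grab_frame(cam)
    if name: cv2.imwrite('pics/'+name,f['image'][:,:,::-1])
    return f
def K(f): return np.array([[f['fx'],0,f['cx']],[0,f['fy'],f['cy']],[0,0,1.]])
def px(f,pts,z):
    """pixels -> world points on plane z"""
    p=np.array(pts,float).reshape(-1,1,2)
    n=cv2.undistortPoints(p,K(f),np.array(f['dist_coeffs'])).reshape(-1,2)
    R=np.array(f['R']);t=np.array(f['t']);c=-R.T@t
    d=np.c_[n,np.ones(len(n))]@R
    return c+d*((np.asarray(z)-c[2])/d[:,2])[:,None]
def rz(f,pts):
    """pixels -> world by range"""
    out=[]
    for u,v in pts:
        z=np.median(f['range_z'][int(v)-1:int(v)+2,int(u)-1:int(u)+2])
        n=cv2.undistortPoints(np.array([[[u,v]]],float),K(f),np.array(f['dist_coeffs'])).ravel()
        out.append(np.array(f['R']).T@(np.array([n[0]*z,n[1]*z,z])-np.array(f['t'])))
    return np.array(out)
def proj(f,P):
    return cv2.projectPoints(np.array(P,float),cv2.Rodrigues(np.array(f['R']))[0],np.array(f['t'],float),K(f),np.array(f['dist_coeffs']))[0].reshape(-1,2)
E
python3 - <<'E'
from h import *
np.set_printoptions(precision=4,suppress=True)
for c in('top','side'):
    f=snap(c,c+'0.png'); print(c,-np.array(f['R']).T@f['t'],np.array(f['R'])[2],f['fx'])
print(robot.nose_length,robot.sense())
E
```

```text
pics
top [0.4638 0.0867 1.0927] [ 0.1177  0.0117 -0.993 ] 464.53742683022347
side [0.3854 0.6911 0.7597] [ 0.2253 -0.6459 -0.7295] 496.08911577232305
0.011 {'t': 0.1, 'joint_pos': array([-1.2769,  0.4693, -0.0486,  1.5336,  0.0241,  1.141 , -0.0823]), 'joint_velocities': array([ 0.0003,  0.0003,  0.0005, -0.0022,  0.001 ,  0.0003, -0.0013]), 'effort': array([  0.001 , -51.1514,  -0.0469, -23.8392,   0.0107,   0.0043,
         0.    ]), 'tcp_pos': array([0.214 , 0.6397, 0.2414]), 'tcp_rot': array([3.1415, 0.0017, 1.248 ]), 'wrist_force': array([-0.1832,  0.7219,  0.083 ]), 'torque': array([-0.0304, -0.0239,  0.0067]), 'opening': 0.9990834146100278}
```

View pics/top0.png

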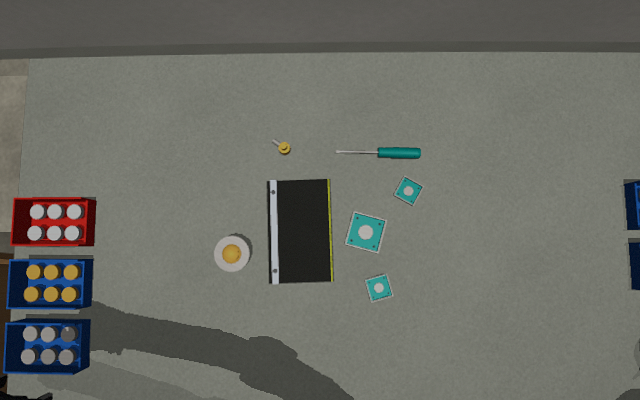

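View pics/side0.png

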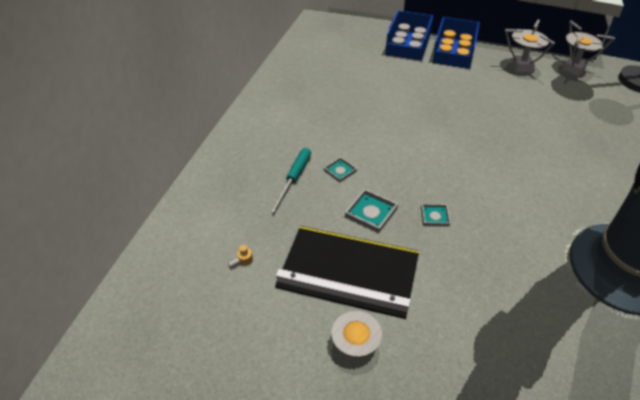

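Top view: the plate spans pixels (268–332, 180–283) with its yellow front edge at right. The big pan is at (366,232), small pans at (408,191) and (379,288), the driver at (380,153), valve (284,148), burner (231,253).

```bash
python3 - <<'E'
from h import *
np.set_printoptions(precision=4,suppress=True)
f=snap('top'); cv2.imwrite('pics/crop1.png',cv2.resize(f['image'][170:300,262:422,::-1],None,fx=5,fy=5,interpolation=cv2.INTER_CUBIC)[:600])
print(px(f,[[331,231],[366,232],[408,191],[379,288],[420,153],[284,148],[231,253]],0.01))
E
```

```text
[[ 0.5061  0.0858  0.01  ]
 [ 0.5032  0.0045  0.01  ]
 [ 0.5985 -0.0956  0.01  ]
 [ 0.3747 -0.0234  0.01  ]
 [ 0.6891 -0.1266  0.01  ]
 [ 0.7038  0.1962  0.01  ]
 [ 0.4563  0.3185  0.01  ]]
```

View pics/crop1.png

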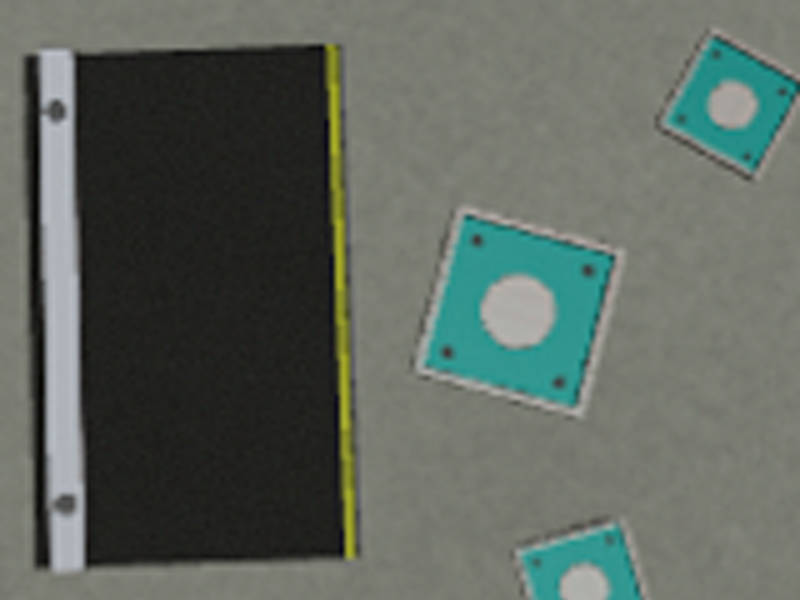

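Corners read from the crop: pan rim (462,206), (625,251), (583,415), (416,373), front edge ends (340,45)–(356,557), rail face about (76,55)–(85,570). The pan is turned about 14° from the edge.

```bash
cat >> h.py <<'E'
import json,os
if os.path.exists('plate.json'):
    O,p,q=[np.array(v) for v in json.load(open('plate.json'))]   # front-edge mid, plate x, plate y
from scipy.spatial.transform import Rotation as Rot
def rpy(a,sgn=1):
    """fingers leaning by a (rad): tips lead along plate x; jaws along sgn*plate y"""
    z=np.sin(a)*p-np.cos(a)*np.array([0,0,1.]); x=sgn*q
    return Rot.from_matrix(np.c_[x,np.cross(z,x),z]).as_euler('xyz')
def W(x,y,z): return O+x*p+y*q+np.array([0,0,z])
E
python3 - <<'E'
from h import *
np.set_printoptions(precision=4,suppress=True)
f=snap('top'); c=lambda l:np.array(l)/5.+[262,170]
e=px(f,c([[340,45],[356,557]]),.008); pan=px(f,c([[462,206],[625,251],[583,415],[416,373]]),.016)
O=e.mean(0); O[2]=0; q=(e[0]-e[1])[:2]; L=np.hypot(*q);q=np.r_[q/L,0]; p=np.cross(q,[0,0,1.])
r=px(f,c([[76,55],[85,570]]),.028)
if (r.mean(0)-O)@p<0: p=-p;q=-q
json.dump([O.tolist(),p.tolist(),q.tolist()],open('plate.json','w'))
print(O,p,q,L,'pan',pan,np.linalg.norm(pan-np.roll(pan,1,0),axis=1))
print('plate frame',[( (v-O)@p,(v-O)@q) for v in pan], 'rail',[((v-O)@p,(v-O)@q) for v in r])
import importlib,h; importlib.reload(h)
from h import rpy,W
y=(pan.mean(0)-O)@q
for s in(1,-1):
  for a,x,z in((0,-.17,.12),(30,-.17,.06),(30,-.12,.02),(30,-.09,.02),(45,-.08,.08),(60,-.05,.1),(60,.02,.1),(30,.04,.02),(0,.03,.05)):
    j=robot.inverse_kinematics(W(x,y,z),rpy(np.radians(a),s)); print(s,a,x,j)
E
```

```text
[0.5094 0.0844 0.    ] [-0.0239  0.9997 -0.    ] [-0.9997 -0.0239 -0.    ] 0.23853527661621077 pan [[ 0.5514  0.0311  0.016 ]
 [ 0.53   -0.0442  0.016 ]
 [ 0.4546 -0.0233  0.016 ]
 [ 0.4743  0.0533  0.016 ]] [0.0802 0.0783 0.0782 0.0791]
plate frame [(np.float64(-0.054282112327043816), np.float64(-0.04068911280885827)), (np.float64(-0.12900687382810785), np.float64(-0.017443211891812794)), (np.float64(-0.10635895456274913), np.float64(0.05737904573768142)), (np.float64(-0.030260870959414946), np.float64(0.035810401694591855))] rail [(np.float64(0.1226414259772806), np.float64(-0.11542516859721963)), (np.float64(0.122887238843467), np.float64(0.1202707646854592))]
1 0 -0.17 [-0.7265  0.5972  1.1154  2.0793 -0.6981  0.9039 -2.3293]
1 30 -0.17 [-0.1687  0.6884  0.7174  2.0146 -0.9898  1.1745 -1.9433]
1 30 -0.12 [-0.1253  0.6843  0.5231  2.0643 -1.0249  1.0105 -1.9771]
1 30 -0.09 [-0.0406  0.634   0.3312  2.0798 -0.9648  0.8959 -2.081 ]
1 45 -0.08 [ 0.0526  0.627   0.3326  2.035  -1.0176  1.1827 -2.0154]
1 60 -0.05 [ 0.3719  0.6828 -0.0484  2.0064 -1.0073  1.2252 -2.0329]
1 60 0.02 [ 0.5401  0.7047 -0.4262  2.049  -0.9576  0.9781 -2.1656]
1 30 0.04 [ 0.8258  1.0395 -1.236   2.077   0.7734  0.6396  2.401 ]
1 0 0.03 [ 0.5382  0.8268 -1.1836  2.035   0.9559  0.9865  2.0119]
-1 0 -0.17 [-0.5148  0.4429  0.7711  2.0705 -0.4332  0.7916  0.5439]
-1 30 -0.17 [-0.0526  0.6343  0.5471  2.0083 -0.9096  1.0901  1.1211]
-1 30 -0.12 [ 0.0478  0.6372  0.2882  2.0544 -0.905   0.9009  1.0551]
-1 30 -0.09 [ 0.0453  0.6196  0.2183  2.0748 -0.9049  0.8481  1.006 ]
-1 45 -0.08 [ 0.0521  0.6271  0.3333  2.0351 -1.0178  1.183   1.1264]
-1 60 -0.05 [ 0.4646  0.6892 -0.1697  2.0007 -0.9574  1.1704  1.062 ]
-1 60 0.02 [ 0.7652  0.8015 -0.735   2.0363 -0.7412  0.8303  0.7835]
-1 30 0.04 [-0.0279  0.5862 -0.0118  2.1222 -0.9431  0.6569  0.8132]
-1 0 0.03 [-0.5871  0.4889  0.356   2.0964 -0.2928  0.6029 -0.0025]
```

```bash
python3 - <<'E'
from h import *
np.set_printoptions(precision=4,suppress=True)
o=rpy(np.radians(30),-1)
robot.goto(W(-.185,.009,.25),o); robot.grip(.42); print(robot.sense()['opening'],robot.nose_length)
robot.move_straight(W(-.185,.009,.05),.2)
c=robot.move_straight(W(-.185,.009,.0),.02,contact_N=3)
s=robot.sense(); print(c,s['tcp_pos'],s['wrist_force'],s['t'],s['joint_pos'])
robot.move_straight(s['tcp_pos']+[0,0,.004],.03)
f=snap('side','side1.png'); g=f['image'][130:280,230:470,::-1]; cv2.imwrite('pics/s1c.png',cv2.resize(g,None,fx=3.3,fy=3.3,interpolation=cv2.INTER_CUBIC))
E
```

```text
0.42284684580291115 0.011
True [ 0.5048 -0.1008  0.0125] [-0.3759 -0.7468  3.963 ] 6.4 [-0.0809  0.7594  0.6319  2.0066 -1.0257  1.1154  1.2652]
```

View pics/s1c.png

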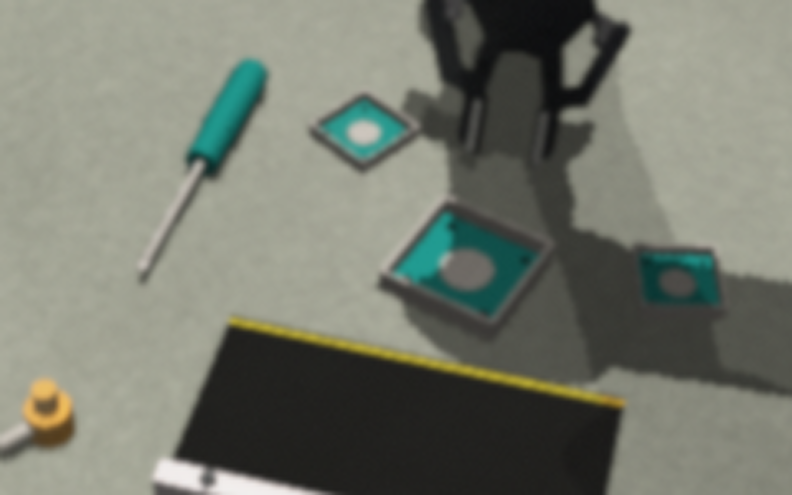

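The fingers stand centred behind the pan at about (510,150) in the crop and clear of both small pans. Now I'll square it against the edge.

```bash
python3 - <<'E'
from h import *
np.set_printoptions(precision=4,suppress=True)
robot.move_straight(W(-.15,.009,.0145),.08)
robot.move_straight(W(-.105,.009,.0145),.04)
s=robot.sense(); print((s['tcp_pos']-O)@p,s['tcp_pos'][2],s['wrist_force'])
c=robot.move_straight(W(-.085,.009,.0145),.02,contact_N=5)
s=robot.sense(); print(c,(s['tcp_pos']-O)@p,s['tcp_pos'][2],s['wrist_force'],s['t'],s['opening'])
f=snap('side','side2.png'); cv2.imwrite('pics/s2c.png',cv2.resize(f['image'][130:280,230:470,::-1],None,fx=3.3,fy=3.3,interpolation=cv2.INTER_CUBIC))
E
```

```text
-0.1051062948557542 0.014484559440289688 [-0.7909  0.3218  0.5967]
True -0.09391700336889244 0.014175517719091804 [ 0.5178 -0.6525  0.3329] 9.275 0.4198429772855849
```

View pics/s2c.png

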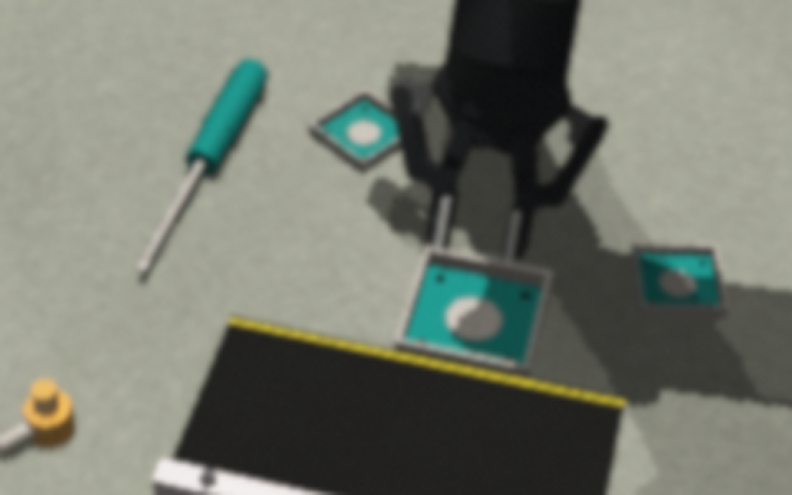

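```bash
cat >> h.py <<'E'
N=.008
def tcp(Lx,Lz,a,y=.009):
    return W(Lx,y,Lz)+p*(-N*np.sin(a)-.011*np.cos(a))+np.array([0,0,N*np.cos(a)-.011*np.sin(a)])
def arc(th,pre,s=.005):
    r=-.080+pre; c,n=np.cos(th),np.sin(th)
    return r*c+s*n, .008-r*n+s*c
def go(th,a,pre,vel=.05):
    th,a=np.radians(th),np.radians(a)
    robot.move_straight(tcp(*arc(th,pre),a),vel,rpy(a,-1))
    s=robot.sense(); f=s['wrist_force']; print(np.round(np.degrees(th),1),'fx %.1f fy %.1f fz %.1f'%(f@p,f@q,f[2]),'t',round(s['t'],2),np.round(s['tcp_pos'],4)); return f
E
python3 - <<'E'
from h import *
for pre in(.001,.002): go(0,30,pre,.02)
for t in(4,8,12,16,20):
    if np.linalg.norm(go(t,30+t/2,.002))>45: break
f=snap('side','side3.png'); cv2.imwrite('pics/s3c.png',cv2.resize(f['image'][130:280,230:470,::-1],None,fx=3.3,fy=3.3,interpolation=cv2.INTER_CUBIC))
E
```

```text
0.0 fx -4.3 fy 0.7 fz 0.6 t 9.57 [ 0.5028 -0.0095  0.0142]
0.0 fx -6.0 fy 0.3 fz 0.6 t 9.82 [ 0.5028 -0.0094  0.0141]
4.0 fx -7.3 fy 1.1 fz 4.0 t 10.07 [ 0.5031 -0.0085  0.0195]
8.0 fx 0.4 fy -0.2 fz 0.1 t 10.32 [ 0.5022 -0.005   0.0244]
12.0 fx 1.1 fy -0.3 fz 0.4 t 10.57 [ 0.5023 -0.0038  0.029 ]
16.0 fx 0.3 fy 0.7 fz 1.1 t 10.82 [ 0.5025 -0.0029  0.0337]
20.0 fx -0.1 fy 0.4 fz 0.1 t 11.07 [ 0.5025 -0.0011  0.0383]
```

View pics/s3c.png

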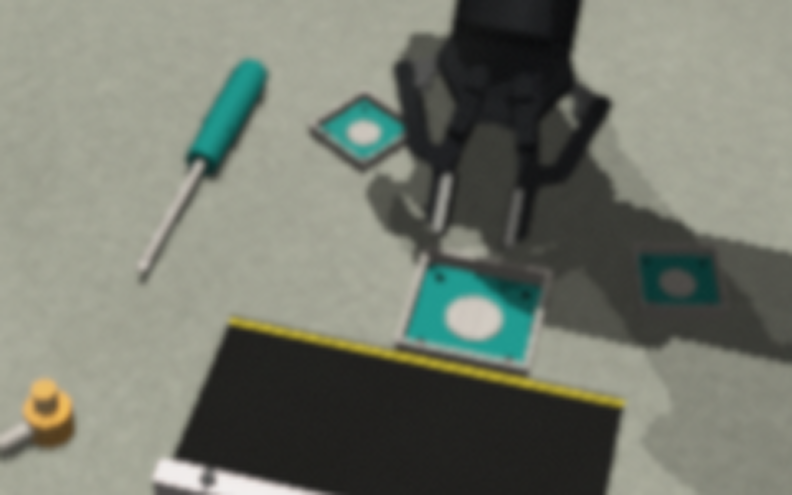

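The fingertips slid up over the rim; the pan still lies square at the edge, (400–550, 250–370) in the crop. The arm is compliant at about 3 N/mm, so I'll retry lower on the wall with a bigger preload, rising more slowly.

```bash
sed -i 's/def go(th,a,pre,vel=.05):/def go(th,a,pre,vel=.05,s0=.005):/; s/arc(th,pre)/arc(th,pre,s0)/' h.py
python3 - <<'E'
from h import *
a=np.radians(20); L=.0095; s0=L-.008
robot.move_straight(tcp(-.11,.04,a),.1,rpy(a,-1))
robot.move_straight(tcp(-.11,L,a,.005),.1); robot.move_straight(tcp(-.083,L,a,.005),.05)
for pre in(.002,.006): go(0,20,pre,.02,s0)
for t in(2,4,6,8,10,12):
    f=go(t,20+t/2,.006,.02,s0)
    if np.linalg.norm(f)>50 or (t>3 and abs(f@p)<1.5): break
f=snap('side','side4.png'); cv2.imwrite('pics/s4c.png',cv2.resize(f['image'][130:280,230:470,::-1],None,fx=3.3,fy=3.3,interpolation=cv2.INTER_CUBIC))
E
```

```text
0.0 fx -3.7 fy -2.2 fz -0.6 t 13.28 [ 0.5042 -0.0093  0.0135]
0.0 fx -11.4 fy -1.4 fz 1.5 t 13.62 [ 0.5047 -0.0089  0.0134]
2.0 fx -10.3 fy -2.1 fz 0.7 t 13.89 [ 0.5046 -0.0088  0.0156]
4.0 fx -10.5 fy -2.5 fz 1.0 t 14.16 [ 0.5046 -0.0086  0.018 ]
6.0 fx -10.4 fy -1.3 fz 0.7 t 14.43 [ 0.5045 -0.0084  0.0203]
8.0 fx -11.3 fy -2.0 fz 1.8 t 14.69 [ 0.5045 -0.008   0.0226]
10.0 fx -10.8 fy -1.1 fz 1.6 t 14.96 [ 0.5045 -0.0076  0.0249]
12.0 fx -11.2 fy -0.8 fz 1.1 t 15.22 [ 0.5045 -0.0072  0.0272]
```

View pics/s4c.png

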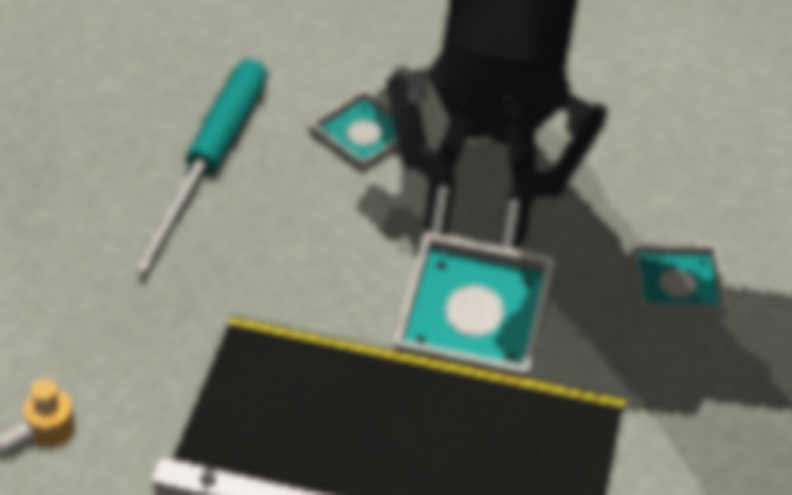

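It tips: the near side is raised about 12° with a steady 11 N. I'll continue the arc.

```bash
python3 - <<'E'
from h import *
s0=.0015
import h
tcp0=h.tcp; h.tcp=lambda x,z,a:tcp0(x,z,a,.007)
for t in range(16,61,4):
    f=h.go(t,26+(t-12)*.7,.006,.035,s0)
    if np.linalg.norm(f)>40 or abs(f@p)+abs(f[2])<1.5: break
f=snap('side','side5.png'); cv2.imwrite('pics/s5c.png',cv2.resize(f['image'][130:280,230:470,::-1],None,fx=3.3,fy=3.3,interpolation=cv2.INTER_CUBIC))
E
```

```text
16.0 fx -11.8 fy 0.6 fz 2.3 t 15.57 [ 0.5049 -0.0061  0.031 ]
20.0 fx -13.6 fy 1.9 fz 3.4 t 15.85 [ 0.5049 -0.0048  0.0352]
24.0 fx -14.5 fy 1.4 fz 5.0 t 16.13 [ 0.5049 -0.0032  0.0393]
28.0 fx -16.4 fy 2.9 fz 6.7 t 16.42 [ 0.505  -0.0014  0.0433]
32.0 fx -17.3 fy 3.1 fz 8.5 t 16.7 [0.505  0.0008 0.0472]
36.0 fx -20.7 fy 3.5 fz 11.9 t 16.98 [0.505  0.0032 0.051 ]
40.0 fx -22.6 fy 5.2 fz 16.4 t 17.27 [0.505  0.006  0.0547]
44.0 fx -27.1 fy 5.8 fz 19.3 t 17.55 [0.5049 0.0089 0.0582]
48.0 fx -30.5 fy 8.0 fz 24.7 t 17.84 [0.5049 0.0123 0.062 ]
```

View pics/s5c.png

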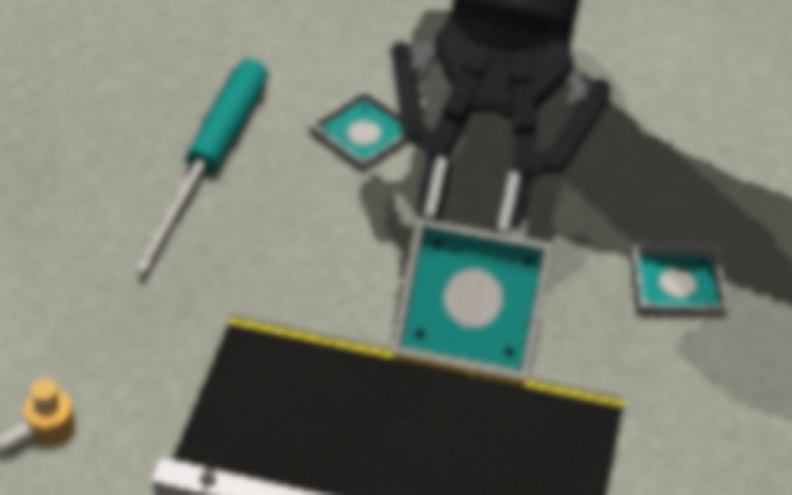

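The pan is up about 45° and well held, but the radial force has grown. I'll ease the preload and go on.

```bash
python3 - <<'E'
from h import *
import h
s0=.0015
tcp0=h.tcp; h.tcp=lambda x,z,a:tcp0(x,z,a,.007)
for t,pre in((50,.004),(53,.002),(56,.001),(60,.001),(64,.001),(68,.001),(72,.001)):
    f=h.go(t,min(51+(t-48)*.6,60),pre,.035,s0)
    if np.linalg.norm(f)>45 or abs(f@p)+abs(f[2])<1.5: break
f=snap('side','side6.png'); cv2.imwrite('pics/s6c.png',cv2.resize(f['image'][130:280,230:470,::-1],None,fx=3.3,fy=3.3,interpolation=cv2.INTER_CUBIC))
E
```

```text
50.0 fx -25.2 fy 7.1 fz 23.2 t 18.14 [0.505  0.0154 0.0655]
53.0 fx -20.5 fy 5.4 fz 21.3 t 18.41 [0.5049 0.0195 0.0695]
56.0 fx -19.1 fy 3.9 fz 22.4 t 18.68 [0.5048 0.0236 0.0729]
60.0 fx -18.5 fy 5.1 fz 27.5 t 18.98 [0.5048 0.0296 0.0768]
64.0 fx -17.7 fy 4.8 fz 31.3 t 19.29 [0.5046 0.0365 0.0806]
68.0 fx -0.5 fy -0.1 fz 0.1 t 19.6 [0.5036 0.0432 0.077 ]
```

View pics/s6c.png

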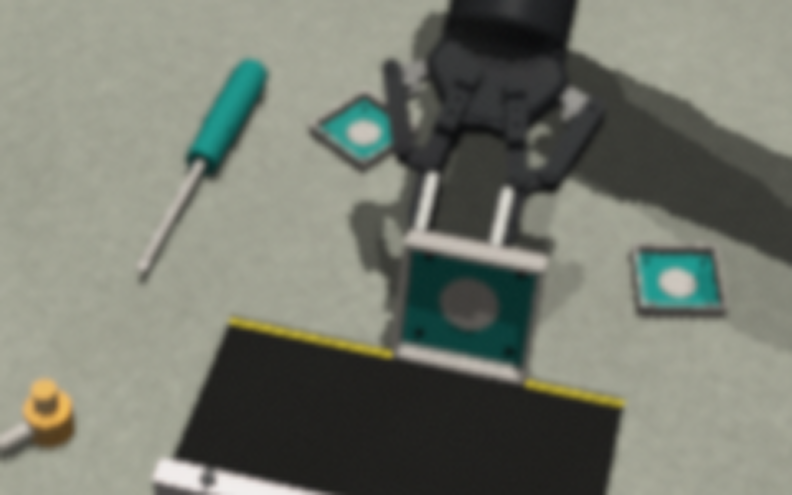

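The tips slipped past the corner and now sit behind the pan's floor, with the pan standing nearly upright. I'll push it over now.

```bash
python3 - <<'E'
from h import *
s=robot.sense(); x0=s['tcp_pos']
robot.move_straight(x0+p*.055,.12)
s=robot.sense(); print(s['wrist_force'],s['tcp_pos'],s['t'])
f=snap('side','side7.png'); cv2.imwrite('pics/s7c.png',cv2.resize(f['image'][130:280,230:470,::-1],None,fx=3.3,fy=3.3,interpolation=cv2.INTER_CUBIC))
E
```

```text
[-0.13836483 -0.15723833  0.06160156] [0.50198034 0.09786653 0.0759854 ] 20.2583
```

View pics/s7c.png

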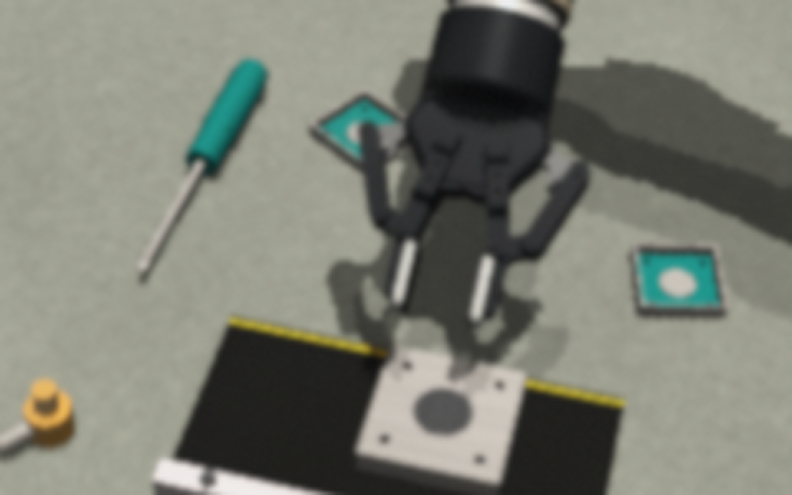

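It's flipped onto the plate, open side down, with its near side at the yellow line: (385–525, 350–375) in the crop. Next I'll go behind it and push it to the rail.

```bash
python3 - <<'E'
from h import *
np.set_printoptions(precision=4,suppress=True)
a=np.radians(15); y=.013; L=.0175
robot.move_straight(tcp(-.035,.10,np.radians(45),y),.15,rpy(np.radians(45),-1))
robot.move_straight(tcp(-.035,.06,a,y),.12,rpy(a,-1))
robot.move_straight(tcp(-.035,L,a,y),.1)
robot.move_straight(tcp(.025,L,a,y),.06)
s=robot.sense(); print('pre',s['wrist_force'],s['tcp_pos'],tcp(.025,L,a,y))
c=robot.move_straight(tcp(.050,L,a,y),.02,contact_N=8)
s=robot.sense(); print(c,s['wrist_force'],s['tcp_pos'],'Lx',(s['tcp_pos']-tcp(0,L,a,y))@p,s['t'])
robot.move_straight(s['tcp_pos']-p*.06+[0,0,.0],.1); robot.move_straight(robot.sense()['tcp_pos']-p*.04+[0,0,.15],.2)
f=snap('top'); cv2.imwrite('pics/t8c.png',cv2.resize(f['image'][170:290,252:352,::-1],None,fx=5,fy=5,interpolation=cv2.INTER_CUBIC))
E
```

```text
pre [-0.4172 -0.7511 -0.5452] [0.4961 0.0962 0.0223] [0.4961 0.0964 0.0224]
True [ 0.0971 -0.0764  0.399 ] [0.4958 0.1158 0.022 ] Lx 0.04438337098390046 24.2833
```

View pics/t8c.png

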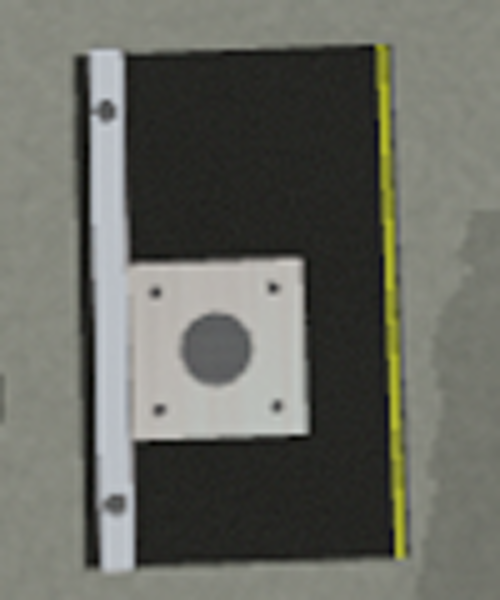

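The pan lies flush: its left side runs from (129,264) to (133,438) along the rail, parallel to the edge within about 0.01 rad. The arm is clear, so I'm handing in.

```bash
python3 - <<'E'
from h import *
f=snap('top'); c=lambda l:np.array(l)/5.+[252,170]
P=px(f,c([[129,264],[303,258],[308,434],[133,438]]),.024); m=P.mean(0)
print((m-O)@p,(m-O)@q, np.array([(v-O)@p for v in P]), px(f,[[284,148],[231,253],[420,153]],.01)[:,:2])
robot.close_job()
E
```

```text
0.08317326076902226 0.021177540114705545 [0.12343139 0.04315154 0.04302443 0.12308569] [[ 0.7038019   0.19618147]
 [ 0.45632202  0.31854482]
 [ 0.68914026 -0.12664237]]
the job is handed in; nothing more can be done
```

I pushed the large pan square against the plate's front edge and tipped it up on that edge until it flipped over. I then pushed it, open side down, against the rail and handed the job in at about 26 s of robot time (limit 64 s).

- **Retry:** on the first tipping attempt the fingertips slid over the rim and the pan stayed flat. A lower contact point with a firmer push worked.
- **Slip at the top:** near upright, the fingertips slipped past the pan's lower corner onto the outside of its floor. I pushed it over from there.
- **Final position:** the pan's centre is at plate x ≈ 0.083–0.084 m and y ≈ 0.021 m. The x range is from two checks, the camera and the finger contact, which agree to about 1 mm. Its sides are parallel to the rail within about 0.01 rad.
- **Arm:** it was clear of everything when I handed in.
- **Bystanders:** the screwdriver and valve looked unmoved in the side pictures while I worked. I did not measure any of the three again. The burner was out of view after the first pictures, but the arm made no contact near it.

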